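# Set the fence stop by three turns of the crank

### The arm

A 6-joint arm with a two-finger parallel gripper is mounted at the origin on a cart in front of the work surface, level with it; the furniture and walls round the work are solid. World frame = base frame: x ahead of the robot, y to its left, z up, the work surface at z = 0. Lengths are in mm, angles in rad, forces in N, time in s.
With the tool pointing down it reaches from about 350 to 875 mm from the base axis. Payload 4.2 kg.
Tool frame: the origin (TCP) lies at the very end of the fingers, on their centre line; the grasp point (between the pads) lies 19 mm behind it; z points along the fingers, y is the line along which they close (so a half turn about z gives the same grasp; the last joint's range is limited). The gripper opens to 85 mm and grips with 20 to 120 N. Pads are 22 mm wide; open, the fingers measure 114 mm over their backs; the gripper's body (76 mm by 85 mm) begins 54 mm behind the grasp point. The pads swing forward as they close: fully open they stand 13 mm farther back than shut.
Start: joints at [-0.846, 0.385, 0.008, 0, -1.194, -0.259], TCP at [280.722, -558.385, 231.312] pointing down, gripper open.
Joint ranges: [-3.14, 3.14], [-1.21, 2.06], [-1.07, 1.41], [-3.16, 2.05], [-2.99, -0.16], [-3.1, 3.1]. Speed limits (rad/s): [2.79, 2.79, 3.14, 3.14, 3.14, 3.14].

### API

Orientations are given as a unit quaternion [x, y, z, w].
In Python, from bench import read_state, get_image, camera_model, job_done gives the robot as it stands.
- The arm moves only by the shell command python3 -m handwheel 'ROWS'. ROWS is JSON, a list of rows, each a list of 7 numbers: the shift along the tool's x, y, z in m, then the turn, a rotation vector about the tool's x, y, z in rad, then the gripper's target within -1 to 1 (fully open at 1, half-way at 0, shut at -1). In form: [[dx, dy, dz, wx, wy, wz, jaw], ...]. A call has 1 to 10 rows; each row is the pose to reach, as a shift and turn from the pose commanded when the call began, along the tool's axes at that moment; what a row does not reach only later rows make up. A row lasts 1/8 s, in which the tool goes at most 62.5 mm and 10.7 degrees, less where a joint would pass 70% of its speed; a pose out of reach is approached as far as the arm can. A call with a gripper value outside its range is refused whole. The fingers move at their own pace and stop on an object; the grip force is fixed at half the most. Time passes only in rows, so rows that repeat a pose let the fingers close. It gives the time, the measured TCP pose, the force, the opening and the grip force at its end, in the units of the state.
- read_state(): the state, without advancing time (a new reading comes with each control period).
- get_image(name): name is "scene" or "top"; returns (picture, depth): 400x640x3 uint8, blue, green, red; 400x640 float32, mm along the optical axis (not along the pixel's ray), 0 where there is no reading.
- camera_model(name): a dict with "K" (3x3 intrinsics, pixels), "rvec" (rotation vector, rad) and "tvec" (3), from world to camera coordinates, as OpenCV has them. Camera axes: x right, y down, z forward; pixel columns grow to the right and rows downward; lengths in mm; the calibration is good to about 2 mm. A picture is of the moment at which its call begins. camera_model takes no time and is no camera call.
- job_done(): hands the job in; it is judged then, once.
The state is a dict: "clock": time; "joints": joint angles; "joint_vel": joint speeds; "joint_efforts": joint torques, N m; "position": TCP position; "ee_rot": TCP orientation; "contact_force": force on the tool from outside, world axes, zero at the start; "wrist_torque": the same for the moment, N m; "gripper_width": finger opening in mm; "grasp_force": force on a finger pad.
Only numpy, scipy, OpenCV 4.12 (cv2) and the standard library are available. Lean on these libraries where they do the work, as an engineer would, in place of code of your own. Each camera call takes 0.05 s, during which the arm holds its last target. There are 200 camera calls.

### The job

Set the stop adjuster: gently wind its crank anticlockwise (seen from above) until you feel it come up against its inner end stop, without forcing it against the stop. From there crank it exactly three full turns clockwise, so that the wooden stop block has moved out 6 mm, and let go of the handle. Nothing on the adjuster shows the count; leave the sanding block, the tape measure and the chisel where they lie.

Things in the scene. Friction and masses are not known exactly. Their poses are not given: they have to be found in the camera images.
- adjuster: Stop adjuster, fixed to the bench: plywood board 310 x 180 x 18 mm, grey gearbox 90 x 90 mm (top 76 mm above the bench) near the robot, two guide rods and a screw from it along +x to a grey end bracket (70 mm high). Origin: underside of the board, right below the vertical crank axis; the board spans x -80 to +230, y -90 to +90 mm. No marks or dial.
- stop_block: Carriage on the rods with a light wooden block 34 x 150 x 30 mm (top 102 mm up). Origin below its centre, on the bench plane. One clockwise turn moves it 2 mm along the adjuster's +x, away from the crank. At the hidden inner end stop it is 135.0 mm from the crank axis, at the start 0.6 to 1.8 mm farther (0.3 to 0.9 turn). Where the handle points at the stop differs from run to run.
- crank_axis (a point): Point on the crank's vertical axis, 106 mm above the bench. Hub radius 17 mm, topped by a nut to 109 mm. Turning takes 0.25 N m all along (4 N at the handle; less once it stands still) until the end stop, a firm stop, is met; the crank stays where it is left. The outer end is many turns away.
- handle_grip (a point): Point on the axis of the crank's upright round handle (dark wood, 24 mm diameter, from 102 to 153 mm above the bench, tapered in its lowest 6 mm), 130 mm above the bench, 60 mm from the crank axis. The handle spins freely on its own axis, so the fingers can keep their direction as it is led round. Crank arm below it: steel, 20 mm wide, top at 100 mm. Its orientation means nothing.
- coupling (a joint): Twist of the sprung coupling between crank arm and shaft, rad: 0 unloaded, positive when the arm is driven clockwise, negative anticlockwise. Stiffness 6 N m/rad: 0.04 rad in plain turning, and 0.2 rad (about 20 N at the handle) is the most it may ever take, either way. It does not show the crank's angle or the count.
- sanding_block: Cork sanding block with wooden top, 62 x 114 x 30 mm, lying on the bench left of the adjuster; origin centre of its underside. Leave alone.
- tape_measure: Tape measure, 36 x 80 x 64 mm, on the bench right of the adjuster; origin centre of its underside. Leave alone.
- chisel_16: Chisel with wooden handle, 27 x 259 x 28 mm, on the bench right of the adjuster; origin centre of its underside. Leave alone.

How it is judged (in metres and radians):
On the way, in this order (a step that is already met when the one before it is completed fails the run):
1. the crank is wound back to its end stop (stop block within 0.07 mm of its innermost place) (x of stop_block in the frame of adjuster below 0.13507 m), for 0.1 s.
2. the crank is three turns out from the end stop (stop block 6.0 mm out, within 0.15 mm) (x of stop_block in the frame of adjuster between 0.14085 and 0.14115 m), for 0.2 s.
At the end, for the whole second after the job is handed in: The crank stands three turns out from its end stop: the stop block is at rest 6.0 mm (within 0.15 mm, that is 0.075 turn) out from its innermost place, and the handle is let go, its coupling twisted less than 0.06 rad (all of step 2 and linear speed of stop_block below 0.0005 m/s and value of joint coupling between -0.06 and 0.06 rad); the robot touches nothing.
It fails at once if the crank is forced: its coupling twisted more than 0.2 rad (20 N at the handle) (value of joint coupling above 0.2 rad or value of joint coupling below -0.2 rad).
It fails at once if the sanding block is moved more than 20 mm (distance of sanding_block from where it was at the start of the episode above 0.02 m).
It fails at once if the tape measure is moved more than 20 mm (distance of tape_measure from where it was at the start of the episode above 0.02 m).
It fails at once if the chisel is moved more than 20 mm (distance of chisel_16 from where it was at the start of the episode above 0.02 m).
It also fails if it takes over 72 s, if anything falls off the work surface, if the arm or the gripper's body presses on something with over 40 N, if the wrist force passes 120 N, or if a joint passes its speed limit or range.

## Working session

There is one attempt and no reset: what is moved stays moved. The work goes in short steps, Python scripts to look and compute and a shell command to move; the robot and the scene stay as the last step left them, time stands still between calls to the robot, and variables do not carry over. Pictures are saved under pics/ and viewed, at most 10 in all, crops included, and the job is handed in when it is done.

```bash
mkdir -p pics; ls; python3 - <<'E'
from bench import *
import cv2, numpy as np
s=read_state(); print({k:np.round(v,3).tolist() for k,v in s.items()})
for n in("scene","top"):
    p,d=get_image(n); cv2.imwrite(f"pics/{n}0.png",p); np.save(f"pics/{n}0.npy",d)
    m=camera_model(n); print(n,{k:np.round(v,3).tolist() for k,v in m.items()})
E
```

```text
pics
{'clock': 0.0, 'joints': [-0.846, 0.386, 0.007, -0.0, -1.194, -0.259], 'joint_vel': [-0.001, 0.0, -0.001, -0.0, -0.001, -0.0], 'joint_efforts': [0.002, -39.229, 18.841, 4.186, -0.005, -0.0], 'position': [280.457, -557.878, 230.216], 'ee_rot': [-0.231, 0.973, 0.001, -0.0], 'contact_force': [0.231, -0.09, -0.303], 'wrist_torque': [0.01, -0.04, -0.017], 'grasp_force': 0.0, 'gripper_width': 85.851}
scene {'K': [[457.411, 0.0, 323.782], [0.0, 457.411, 199.948], [0.0, 0.0, 1.0]], 'rvec': [0.911, -2.55, 1.057], 'tvec': [439.719, 356.009, 671.225]}
top {'K': [[390.988, 0.0, 322.753], [0.0, 390.988, 200.65], [0.0, 0.0, 1.0]], 'rvec': [2.125, -2.17, 0.207], 'tvec': [-31.424, 590.221, 876.833]}
```

View pics/top0.png

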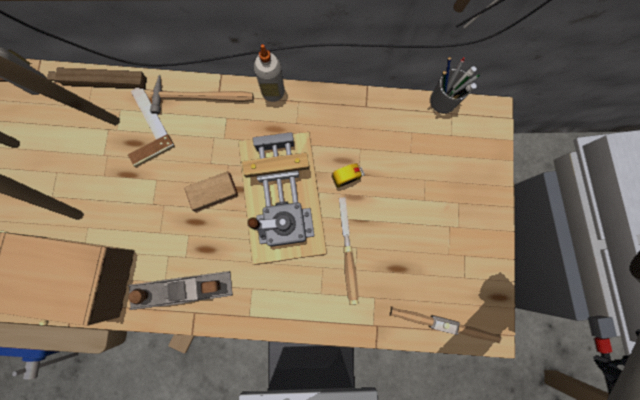

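View pics/scene0.png

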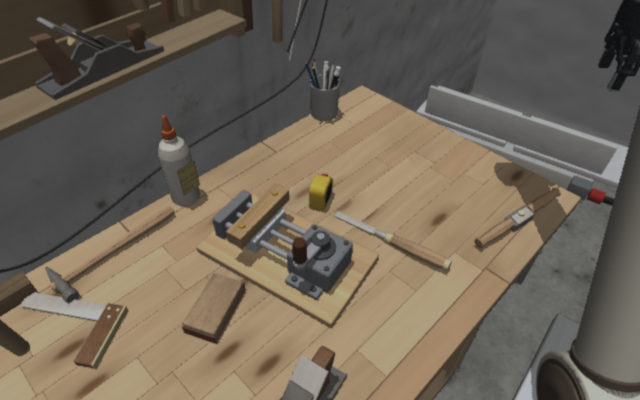

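The top view shows the crank hub near (283,223), the handle at (253,224) and the arm between them. In the scene view the handle is at (299,248) and the hub at (321,238). Next I'll measure both from the two depth clouds.

```bash
cat > h.py <<'E'
import numpy as np, cv2
from bench import *
def cloud(n,d):
    m=camera_model(n);K=np.array(m["K"]);R=cv2.Rodrigues(np.array(m["rvec"],float))[0];t=np.array(m["tvec"]).ravel()
    v,u=np.mgrid[:400,:640]
    P=np.stack([(u-K[0,2])/K[0,0]*d,(v-K[1,2])/K[1,1]*d,d],-1)
    W=(P-t)@R   # R^T (P-t)
    W[d<=0]=np.nan
    return W
def tri(a,b):
    Ps=[]
    for n in("top","scene"):
        m=camera_model(n);R=cv2.Rodrigues(np.array(m["rvec"],float))[0]
        Ps.append(np.array(m["K"])@np.c_[R,np.array(m["tvec"]).ravel()])
    X=cv2.triangulatePoints(Ps[0],Ps[1],np.array(a,float).reshape(2,1),np.array(b,float).reshape(2,1)).ravel()
    return X[:3]/X[3]
E
python3 - <<'E'
from h import *
print("handle top tri",tri((252.5,223.5),(299,240)),"hub",tri((283,222.5),(321,235)))
C={n:cloud(n,np.load(f"pics/{n}0.npy")) for n in("top","scene")}
print(C["top"][224,253],C["scene"][240,299],C["top"][223,283],C["scene"][236,321])
for n,W in C.items():
    c=W[224,283] if n=="top" else W[236,321]
    near=np.hypot(W[...,0]-c[0],W[...,1]-c[1])<100
    for lo,hi in((140,165),(104,114),(92,104),(70,82)):
        k=near&(W[...,2]>lo)&(W[...,2]<hi)
        if k.sum(): q=W[k];print(n,lo,k.sum(),np.median(q,0).round(1),q.min(0).round(),q.max(0).round())
# board & block orientation from top
    k=near=(np.hypot(W[...,0]-c[0],W[...,1]-c[1])<250)&(W[...,2]>96)&(W[...,2]<108)&(W[...,0]>c[0]+90)
    print(n,"block",cv2.minAreaRect(W[k][:,:2].astype(np.float32)))
for n,(y0,y1,x0,x1) in {"top":(120,270,170,390),"scene":(180,330,170,400)}.items():
    p=cv2.imread(f"pics/{n}0.png")[y0:y1,x0:x1]; cv2.imwrite(f"pics/{n}c.png",cv2.resize(p,None,fx=3,fy=3,interpolation=cv2.INTER_CUBIC))
a=cv2.imread("pics/topc.png");b=cv2.imread("pics/scenec.png")
E
```

```text
handle top tri [529.91705144 107.32220806 153.378866  ] hub [534.36138541  46.83759452 107.83044187]
[526.06664787 104.7569574  152.04199993] [530.92028915 109.70309322 155.7076175 ] [531.7876583   46.0361845  107.39173836] [533.27957539  50.14534351 109.41189651]
top 140 98 [530.3 106.9 150.5] [520.  97. 142.] [541. 118. 154.]
top 104 60 [535.1  48.5 106.8] [519.  33. 104.] [550. 111. 113.]
top 92 278 [532.4  66.5 100.5] [519.  32.  93.] [550. 106. 104.]
top 70 1093 [530.3  41.4  75.1] [488.  -1.  70.] [584.  97.  82.]
top block ((669.5671997070312, 64.47102355957031), (34.49582290649414, 149.0898895263672), 6.739232063293457)
scene 140 174 [528.5 112.7 150.9] [520.  99. 140.] [542. 121. 156.]
scene 104 178 [532.8  53.4 105.8] [520.  34. 104.] [551. 121. 114.]
scene 92 355 [528.   75.4 100.1] [519.  33.  92.] [552. 121. 104.]
scene 70 1066 [511.6  50.   75.9] [487.   1.  70.] [583.  99.  82.]
scene block ((670.1209716796875, 66.3146743774414), (36.13644790649414, 150.2737579345703), 7.231449604034424)
```

View pics/topc.png

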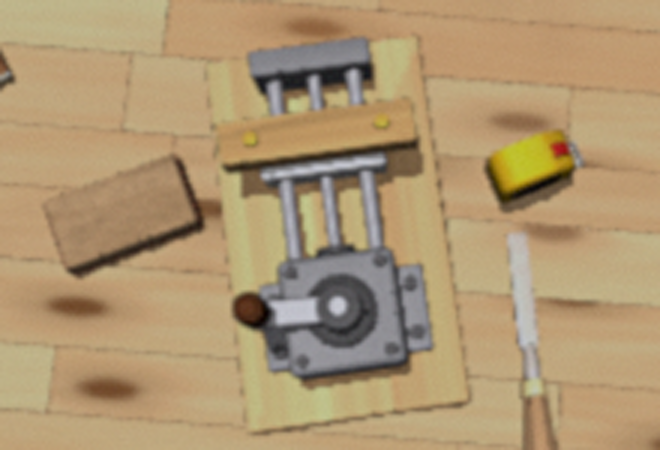

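The crank axis is at about (534.5, 47.5) and the handle at about (530, 108), so it points at 94°. The adjuster yaw is about 7°. I'll move above the handle with tool y along world −x, which is tangential there.

```bash
python3 -m handwheel '[[-0.522,0.483,0.031,0,0,-1.105,1],[-0.522,0.483,0.031,0,0,-1.105,1],[-0.522,0.483,0.031,0,0,-1.105,1],[-0.522,0.483,0.031,0,0,-1.105,1],[-0.522,0.483,0.031,0,0,-1.105,1],[-0.522,0.483,0.031,0,0,-1.105,1],[-0.522,0.483,0.031,0,0,-1.105,1],[-0.522,0.483,0.031,0,0,-1.105,1],[-0.522,0.483,0.031,0,0,-1.105,1],[-0.522,0.483,0.031,0,0,-1.105,1]]'; python3 -c "
from bench import *
print(read_state())"
```

```text
clock: 1.35
position: [499.9, 28.4, 204.0]
ee_rot: [0.707, -0.707, -0.0, 0.0]
contact_force: [0.2, -1.1, 0.3]
gripper_width: 85.3
grasp_force: 0.0
{'clock': 1.35, 'joints': array([ 3.81629753e-01,  1.96723915e-01, -3.32500421e-01, -9.22166755e-06,
       -1.04168439e+00, -3.81215530e-01]), 'joint_vel': array([ 0.82882028,  0.32841326,  0.35749409,  0.0040525 , -0.02428737,
       -0.82608472]), 'joint_efforts': array([ -2.30616689, -30.26057839,  16.20486438,   3.65412064,
        -0.07467095,   0.53505298]), 'position': array([499.8566233 ,  28.40951902, 203.95142736]), 'ee_rot': array([ 7.07251569e-01, -7.06961961e-01, -2.57508274e-05,  5.01118971e-05]), 'contact_force': array([ 0.18584841, -1.13625654,  0.28003254]), 'wrist_torque': array([-0.10286586, -0.12913236,  0.05927393]), 'grasp_force': 0.0, 'gripper_width': 85.33715476559827}
```

```bash
python3 -m handwheel '[[-0.040,-0.015,0,0,0,0,1],[-0.080,-0.030,0,0,0,0,1],[-0.080,-0.030,0,0,0,0,1],[-0.080,-0.030,0,0,0,0,1]]'; python3 - <<'E'
from h import *
p,d=get_image("scene");q,e=get_image("top")
a=cv2.resize(p[150:320,220:420],None,fx=3,fy=3);b=cv2.resize(q[130:290,180:380],None,fx=3,fy=3)
cv2.imwrite("pics/hov.png",np.vstack([a,b])[:,:][::1] if 0 else cv2.resize(np.hstack([a[:480],b]),(800,320)))
s=read_state();print(s["position"])
E
```

```text
clock: 1.85
position: [529.1, 106.0, 203.5]
ee_rot: [0.707, -0.707, -0.0, 0.001]
contact_force: [0.3, 0.5, -0.2]
gripper_width: 85.5
grasp_force: 0.0
[529.197264   105.36393292 203.97056336]
```

View pics/hov.png

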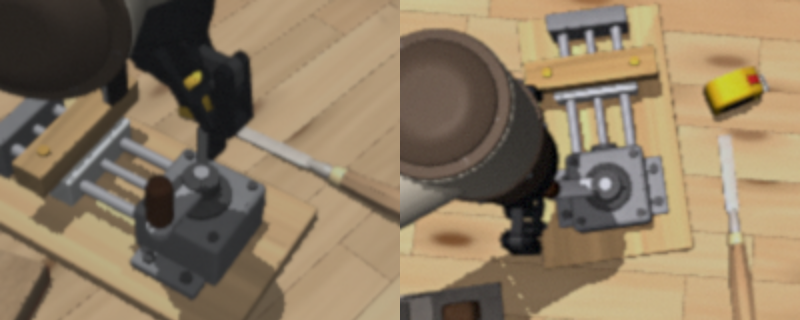

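The picture shows the open gripper above the handle, with the handle at (158,185) in the left crop and nothing in the way. Next I'll descend and close.

```bash
python3 -m handwheel '[[-0.002,0,0.03,0,0,0,1],[-0.002,0,0.06,0,0,0,1],[-0.002,0,0.08,0,0,0,1],[-0.002,0,0.091,0,0,0,1],[-0.002,0,0.091,0,0,0,1],[-0.002,0,0.091,0,0,0,1]]'; python3 -m handwheel '[[0,0,0,0,0,0,-0.2],[0,0,0,0,0,0,-0.4],[0,0,0,0,0,0,-0.6],[0,0,0,0,0,0,-1],[0,0,0,0,0,0,-1],[0,0,0,0,0,0,-1],[0,0,0,0,0,0,-1]]'
```

```text
clock: 2.7
position: [530.4, 108.4, 114.1]
ee_rot: [-0.707, 0.707, -0.0, 0.001]
contact_force: [0.5, 0.3, 0.3]
gripper_width: 85.7
grasp_force: 0.0
clock: 3.58
position: [530.1, 108.5, 113.4]
ee_rot: [0.707, -0.707, 0.0, -0.0]
contact_force: [0.6, 0.7, 3.4]
gripper_width: 22.4
grasp_force: 58.7
```

```bash
cat >> h.py <<'E'
def arc(t0,t1,n,r=60.3):
    t=np.radians(np.linspace(t0,t1,n+1)[1:]);a=np.radians(t0)
    return [[round(-r*(np.sin(x)-np.sin(a))/1e3,4),round(-r*(np.cos(x)-np.cos(a))/1e3,4)] for x in t]
def ang(p,c=(534.5,47.8)): return np.degrees(np.arctan2(p[1]-c[1],p[0]-c[0])),np.hypot(p[1]-c[1],p[0]-c[0])
E
python3 -c "
from h import *
print(ang((530.1,108.4)));print(arc(94,184,10))"
```

```text
(np.float64(94.15280223172482), np.float64(60.75952600210111))
[[np.float64(0.0014), np.float64(0.0094)], [np.float64(0.0042), np.float64(0.0184)], [np.float64(0.0085), np.float64(0.0269)], [np.float64(0.014), np.float64(0.0346)], [np.float64(0.0206), np.float64(0.0413)], [np.float64(0.0282), np.float64(0.0469)], [np.float64(0.0366), np.float64(0.0513)], [np.float64(0.0456), np.float64(0.0543)], [np.float64(0.0549), np.float64(0.0559)], [np.float64(0.0644), np.float64(0.0559)]]
```

```bash
python3 -m handwheel '[[0.0005,0.004,0,0,0,0,-1],[0.0014,0.0094,0,0,0,0,-1],[0.0042,0.0184,0,0,0,0,-1],[0.0085,0.0269,0,0,0,0,-1],[0.014,0.0346,0,0,0,0,-1],[0.0206,0.0413,0,0,0,0,-1]]'
```

```text
clock: 4.32
position: [489.5, 88.2, 113.5]
ee_rot: [0.707, -0.707, 0.001, -0.002]
contact_force: [8.5, -1.3, -1.2]
gripper_width: 22.8
grasp_force: 58.8
```

```bash
python3 -m handwheel '[[0.0076,0.0056,0,0,0,0,-1],[0.016,0.010,0,0,0,0,-1],[0.025,0.013,0,0,0,0,-1],[0.0343,0.0146,0,0,0,0,-1],[0.0438,0.0146,0,0,0,0,-1]]'; python3 -c "
from h import *
s=read_state();p=s['position'];f=s['contact_force'];print(s['clock'],p,f,ang(p))
for i in range(184,420,7): print(i, [float(v) for v in np.ravel(arc(i,i+7,1))])"
```

```text
clock: 4.95
position: [474.8, 45.1, 113.5]
ee_rot: [0.707, -0.707, 0.0, -0.002]
contact_force: [4.3, 3.6, -0.4]
gripper_width: 22.6
grasp_force: 59.0
4.95 [474.7769157   45.12111282 113.45916873] [ 4.2678482   3.62367831 -0.43311449] (np.float64(-177.43171144127254), np.float64(59.78313503226995))
184 [0.0073, -0.001]
191 [0.0071, -0.0018]
198 [0.0069, -0.0027]
205 [0.0065, -0.0035]
212 [0.006, -0.0043]
219 [0.0054, -0.005]
226 [0.0048, -0.0056]
233 [0.0041, -0.0061]
240 [0.0033, -0.0066]
247 [0.0025, -0.0069]
254 [0.0016, -0.0072]
261 [0.0007, -0.0073]
268 [-0.0002, -0.0074]
275 [-0.0011, -0.0073]
282 [-0.002, -0.0071]
289 [-0.0028, -0.0068]
296 [-0.0036, -0.0064]
303 [-0.0044, -0.0059]
310 [-0.0051, -0.0053]
317 [-0.0057, -0.0047]
324 [-0.0062, -0.004]
331 [-0.0066, -0.0032]
338 [-0.007, -0.0023]
345 [-0.0072, -0.0015]
352 [-0.0073, -0.0006]
359 [-0.0074, 0.0003]
366 [-0.0073, 0.0012]
373 [-0.0071, 0.0021]
380 [-0.0068, 0.0029]
387 [-0.0063, 0.0037]
394 [-0.0058, 0.0045]
401 [-0.0053, 0.0052]
408 [-0.0046, 0.0058]
415 [-0.0038, 0.0063]
```

```bash
cat > f.py <<'E'
from h import *
s=read_state();p=s['position'];f=s['contact_force'];a,r=ang(p);t=np.radians(a)
print(round(s['clock'],2),'ang %.1f r %.1f'%(a%360,r),'resist(ccw) %.1f radial %.1f'%(f[0]*np.sin(t)-f[1]*np.cos(t),f[0]*np.cos(t)+f[1]*np.sin(t)),'w',s['gripper_width'].round(1) if hasattr(s['gripper_width'],'round') else s['gripper_width'])
E
python3 -m handwheel '[[0.0073,-0.001,0,0,0,0,-1],[0.0144,-0.0028,0,0,0,0,-1],[0.0144,-0.0028,0,0,0,0,-1]]' >/dev/null; python3 f.py
```

```text
5.33 ang 196.9 r 59.7 resist(ccw) 3.4 radial -3.9 w 22.61090420193954
```

```bash
python3 -m handwheel '[[0.0035,-0.0014,0,0,0,0,-1],[0.0069,-0.0027,0,0,0,0,-1]]' >/dev/null; python3 f.py
```

```text
5.58 ang 203.5 r 59.6 resist(ccw) 4.7 radial -4.0 w 22.893474611719693
```

```bash
python3 -m handwheel '[[0.0033,-0.0017,0,0,0,0,-1],[0.0065,-0.0035,0,0,0,0,-1]]' >/dev/null; python3 f.py
```

```text
5.83 ang 210.5 r 59.6 resist(ccw) 3.9 radial -5.4 w 22.269093215326834
```

```bash
python3 -m handwheel '[[0.003,-0.0021,0,0,0,0,-1],[0.006,-0.0043,0,0,0,0,-1]]' >/dev/null; python3 f.py
```

```text
6.08 ang 217.5 r 59.6 resist(ccw) 4.3 radial -4.1 w 22.372862196777284
```

```bash
python3 -m handwheel '[[0.0027,-0.0025,0,0,0,0,-1],[0.0054,-0.005,0,0,0,0,-1]]' >/dev/null; python3 f.py
```

```text
6.33 ang 224.4 r 59.6 resist(ccw) 3.6 radial -5.5 w 22.548055063161623
```

```bash
python3 -m handwheel '[[0.0024,-0.0028,0,0,0,0,-1],[0.0048,-0.0056,0,0,0,0,-1]]' >/dev/null; python3 f.py
```

```text
6.58 ang 231.2 r 59.6 resist(ccw) 4.3 radial -5.2 w 22.04000658038919
```

```bash
python3 -m handwheel '[[0.002,-0.003,0,0,0,0,-1],[0.0041,-0.0061,0,0,0,0,-1]]' >/dev/null; python3 f.py
```

```text
6.83 ang 238.0 r 59.7 resist(ccw) 3.2 radial -5.2 w 22.39414095619975
```

```bash
python3 -m handwheel '[[0.0017,-0.0033,0,0,0,0,-1],[0.0033,-0.0066,0,0,0,0,-1]]' >/dev/null; python3 f.py
```

```text
7.08 ang 244.8 r 59.7 resist(ccw) 3.5 radial -5.1 w 22.09154102706052
```

```bash
python3 -m handwheel '[[0.0012,-0.0035,0,0,0,0,-1],[0.0025,-0.0069,0,0,0,0,-1]]' >/dev/null; python3 f.py
```

```text
7.33 ang 251.5 r 59.7 resist(ccw) 4.6 radial -4.7 w 22.53930256552131
```

```bash
python3 -m handwheel '[[0.0008,-0.0036,0,0,0,0,-1],[0.0016,-0.0072,0,0,0,0,-1]]' >/dev/null; python3 f.py
```

```text
7.58 ang 258.1 r 59.8 resist(ccw) 4.7 radial -4.3 w 22.292598831691365
```

```bash
python3 -m handwheel '[[0.0003,-0.0037,0,0,0,0,-1],[0.0007,-0.0073,0,0,0,0,-1]]' >/dev/null; python3 f.py
```

```text
7.83 ang 264.8 r 59.8 resist(ccw) 4.3 radial -3.0 w 22.11694514209802
```

```bash
python3 -m handwheel '[[-0.0001,-0.0037,0,0,0,0,-1],[-0.0002,-0.0074,0,0,0,0,-1]]' >/dev/null; python3 f.py
```

```text
8.07 ang 269.1 r 60.0 resist(ccw) 10.6 radial -2.6 w 22.4100211243781
```

The resistance jumped to 10.6 N, so the crank is at the stop. I'll ease back 3 mm and confirm.

```bash
python3 -m handwheel '[[0,0.003,0,0,0,0,-1],[0,0.003,0,0,0,0,-1]]' >/dev/null; python3 f.py
```

```text
8.32 ang 267.0 r 59.8 resist(ccw) 7.6 radial -3.9 w 22.496169761520772
```

Confirmed: 7.6 N at 267.0°, with a slope that matches the coupling. The shaft's stop angle is therefore about 263°. I'll work out the clockwise rows as 3 calls per turn.

```bash
python3 -c "
from h import *
for a in (267,147,27): print(a,[[float(x) for x in v] for v in arc(a,a-120,10,60.0)])"
```

```text
267 [[-0.002, 0.0124], [-0.0065, 0.0241], [-0.0133, 0.0346], [-0.0222, 0.0435], [-0.0327, 0.0503], [-0.0444, 0.0548], [-0.0568, 0.0568], [-0.0693, 0.0561], [-0.0814, 0.0529], [-0.0926, 0.0472]]
147 [[-0.0097, -0.0079], [-0.0176, -0.0176], [-0.0233, -0.0288], [-0.0266, -0.0409], [-0.0272, -0.0535], [-0.0253, -0.0658], [-0.0208, -0.0776], [-0.014, -0.0881], [-0.0051, -0.0969], [0.0054, -0.1038]]
27 [[0.0117, -0.0045], [0.0241, -0.0065], [0.0366, -0.0058], [0.0487, -0.0026], [0.0599, 0.0031], [0.0697, 0.011], [0.0776, 0.0208], [0.0833, 0.032], [0.0865, 0.0441], [0.0872, 0.0566]]
```

```bash
python3 -m handwheel '[[-0.0005,0.005,0,0,0,0,-1],[-0.002,0.0124,0,0,0,0,-1],[-0.0065,0.0241,0,0,0,0,-1],[-0.0133,0.0346,0,0,0,0,-1],[-0.0222,0.0435,0,0,0,0,-1],[-0.0327,0.0503,0,0,0,0,-1],[-0.0444,0.0548,0,0,0,0,-1],[-0.0568,0.0568,0,0,0,0,-1],[-0.0693,0.0561,0,0,0,0,-1]]' >/dev/null; python3 f.py
```

```text
9.45 ang 173.1 r 59.6 resist(ccw) -4.9 radial 6.4 w 22.225733120632995
```

```bash
python3 -m handwheel '[[-0.0121,-0.0032,0,0,0,0,-1],[-0.0233,-0.0089,0,0,0,0,-1]]' >/dev/null; python3 f.py; python3 -m handwheel '[[-0.0097,-0.0079,0,0,0,0,-1],[-0.0176,-0.0176,0,0,0,0,-1],[-0.0233,-0.0288,0,0,0,0,-1],[-0.0266,-0.0409,0,0,0,0,-1],[-0.0272,-0.0535,0,0,0,0,-1],[-0.0253,-0.0658,0,0,0,0,-1],[-0.0208,-0.0776,0,0,0,0,-1],[-0.014,-0.0881,0,0,0,0,-1],[-0.0051,-0.0969,0,0,0,0,-1],[0.0054,-0.1038,0,0,0,0,-1]]' >/dev/null; python3 f.py
```

```text
9.7 ang 148.8 r 59.9 resist(ccw) -5.1 radial 9.7 w 22.403692968263975
10.95 ang 26.1 r 61.2 resist(ccw) -3.8 radial -3.7 w 22.268857467690527
```

Tracking well with small forces, so I'll finish turn 1.

```bash
python3 -m handwheel '[[0.0117,-0.0045,0,0,0,0,-1],[0.0241,-0.0065,0,0,0,0,-1],[0.0366,-0.0058,0,0,0,0,-1],[0.0487,-0.0026,0,0,0,0,-1],[0.0599,0.0031,0,0,0,0,-1],[0.0697,0.011,0,0,0,0,-1],[0.0776,0.0208,0,0,0,0,-1],[0.0833,0.032,0,0,0,0,-1],[0.0865,0.0441,0,0,0,0,-1],[0.0872,0.0566,0,0,0,0,-1]]' >/dev/null; python3 f.py
```

```text
12.2 ang 272.1 r 59.4 resist(ccw) -4.5 radial -0.1 w 22.60963179794427
```

```bash
python3 -m handwheel '[[-0.002,0.0124,0,0,0,0,-1],[-0.0065,0.0241,0,0,0,0,-1],[-0.0133,0.0346,0,0,0,0,-1],[-0.0222,0.0435,0,0,0,0,-1],[-0.0327,0.0503,0,0,0,0,-1],[-0.0444,0.0548,0,0,0,0,-1],[-0.0568,0.0568,0,0,0,0,-1],[-0.0693,0.0561,0,0,0,0,-1],[-0.0814,0.0529,0,0,0,0,-1],[-0.0926,0.0472,0,0,0,0,-1]]' >/dev/null; python3 f.py
python3 -m handwheel '[[-0.0097,-0.0079,0,0,0,0,-1],[-0.0176,-0.0176,0,0,0,0,-1],[-0.0233,-0.0288,0,0,0,0,-1],[-0.0266,-0.0409,0,0,0,0,-1],[-0.0272,-0.0535,0,0,0,0,-1],[-0.0253,-0.0658,0,0,0,0,-1],[-0.0208,-0.0776,0,0,0,0,-1],[-0.014,-0.0881,0,0,0,0,-1],[-0.0051,-0.0969,0,0,0,0,-1],[0.0054,-0.1038,0,0,0,0,-1]]' >/dev/null; python3 f.py
python3 -m handwheel '[[0.0117,-0.0045,0,0,0,0,-1],[0.0241,-0.0065,0,0,0,0,-1],[0.0366,-0.0058,0,0,0,0,-1],[0.0487,-0.0026,0,0,0,0,-1],[0.0599,0.0031,0,0,0,0,-1],[0.0697,0.011,0,0,0,0,-1],[0.0776,0.0208,0,0,0,0,-1],[0.0833,0.032,0,0,0,0,-1],[0.0865,0.0441,0,0,0,0,-1],[0.0872,0.0566,0,0,0,0,-1]]' >/dev/null; python3 f.py
```

```text
13.45 ang 149.2 r 60.0 resist(ccw) -4.7 radial 8.8 w 22.423529860261972
14.7 ang 26.2 r 61.2 resist(ccw) -4.9 radial -3.1 w 22.208080545254337
15.95 ang 271.6 r 59.5 resist(ccw) -4.3 radial -2.1 w 22.534142381886348
```

```bash
python3 -m handwheel '[[-0.002,0.0124,0,0,0,0,-1],[-0.0065,0.0241,0,0,0,0,-1],[-0.0133,0.0346,0,0,0,0,-1],[-0.0222,0.0435,0,0,0,0,-1],[-0.0327,0.0503,0,0,0,0,-1],[-0.0444,0.0548,0,0,0,0,-1],[-0.0568,0.0568,0,0,0,0,-1],[-0.0693,0.0561,0,0,0,0,-1],[-0.0814,0.0529,0,0,0,0,-1],[-0.0926,0.0472,0,0,0,0,-1]]' >/dev/null; python3 f.py
python3 -m handwheel '[[-0.0097,-0.0079,0,0,0,0,-1],[-0.0176,-0.0176,0,0,0,0,-1],[-0.0233,-0.0288,0,0,0,0,-1],[-0.0266,-0.0409,0,0,0,0,-1],[-0.0272,-0.0535,0,0,0,0,-1],[-0.0253,-0.0658,0,0,0,0,-1],[-0.0208,-0.0776,0,0,0,0,-1],[-0.014,-0.0881,0,0,0,0,-1],[-0.0051,-0.0969,0,0,0,0,-1],[0.0054,-0.1038,0,0,0,0,-1]]' >/dev/null; python3 f.py
python3 -m handwheel '[[0.0117,-0.0045,0,0,0,0,-1],[0.0241,-0.0065,0,0,0,0,-1],[0.0366,-0.0058,0,0,0,0,-1],[0.0487,-0.0026,0,0,0,0,-1],[0.0599,0.0031,0,0,0,0,-1],[0.0697,0.011,0,0,0,0,-1],[0.0776,0.0208,0,0,0,0,-1],[0.0833,0.032,0,0,0,0,-1],[0.0865,0.0441,0,0,0,0,-1],[0.0872,0.0566,0,0,0,0,-1],[0.0872,0.0566,0,0,0,0,-1]]' ; python3 f.py
```

```text
17.2 ang 149.2 r 60.0 resist(ccw) -4.8 radial 8.6 w 22.382012051597737
18.45 ang 26.3 r 61.2 resist(ccw) -4.6 radial -1.9 w 22.22827361755051
18.45 ang 26.3 r 61.2 resist(ccw) -4.6 radial -1.9 w 22.22827361755051invalid input
```

I gave the last call 11 rows, so it was refused and nothing moved. I'll repeat it with 10.

```bash
python3 -m handwheel '[[0.0117,-0.0045,0,0,0,0,-1],[0.0241,-0.0065,0,0,0,0,-1],[0.0366,-0.0058,0,0,0,0,-1],[0.0487,-0.0026,0,0,0,0,-1],[0.0599,0.0031,0,0,0,0,-1],[0.0697,0.011,0,0,0,0,-1],[0.0776,0.0208,0,0,0,0,-1],[0.0833,0.032,0,0,0,0,-1],[0.0865,0.0441,0,0,0,0,-1],[0.0872,0.0566,0,0,0,0,-1]]' >/dev/null; python3 f.py
```

```text
19.7 ang 271.4 r 59.5 resist(ccw) -4.9 radial -1.8 w 22.400162132090518
```

```bash
python3 -m handwheel '[[-0.0001,0.005,0,0,0,0,-1],[-0.0004,0.009,0,0,0,0,-1],[-0.0005,0.0097,0,0,0,0,-1],[-0.0005,0.0097,0,0,0,0,-1],[-0.0005,0.0097,0,0,0,0,-1]]' >/dev/null; python3 f.py
```

```text
20.32 ang 262.7 r 59.7 resist(ccw) -4.3 radial -3.2 w 22.484018550709912
```

```bash
python3 -m handwheel '[[-0.0005,-0.001,0,0,0,0,-0.6],[-0.0005,-0.001,0,0,0,0,-0.2],[-0.0005,-0.001,0,0,0,0,0.4],[-0.0005,-0.001,0,0,0,0,1],[-0.0005,-0.001,0,0,0,0,1],[-0.0005,-0.001,0,0,0,0,1],[-0.0005,-0.001,0,0,0,0,1]]'; python3 -m handwheel '[[0,0,-0.02,0,0,0,1],[0,0,-0.05,0,0,0,1],[0,0,-0.1,0,0,0,1],[0,0,-0.14,0,0,0,1],[0.05,0,-0.14,0,0,0,1],[0.10,0,-0.14,0,0,0,1],[0.15,0,-0.14,0,0,0,1],[0.20,0,-0.14,0,0,0,1],[0.20,0,-0.14,0,0,0,1],[0.20,0,-0.14,0,0,0,1]]'; python3 - <<'E'
from h import *
for n in("top","scene"):
    p,d=get_image(n); W=cloud(n,d); k=(np.hypot(W[...,0]-534,W[...,1]-48)<95)&(W[...,2]>140)&(W[...,2]<158)
    q=W[k]; print(n,k.sum(),np.median(q,0) if k.sum() else "", ang(np.median(q,0)) if k.sum() else "")
    k=(np.hypot(W[...,0]-534,W[...,1]-48)<250)&(W[...,2]>96)&(W[...,2]<108)&(W[...,0]>624); print(cv2.minAreaRect(W[k][:,:2].astype(np.float32)))
    cv2.imwrite(f"pics/{n}E.png",p)
E
```

```text
clock: 21.2
position: [527.5, -11.1, 113.1]
ee_rot: [-0.707, 0.707, 0.0, -0.0]
contact_force: [0.6, 0.8, 0.3]
gripper_width: 85.5
grasp_force: 0.0
clock: 22.45
position: [527.3, -211.0, 252.9]
ee_rot: [-0.707, 0.707, 0.0, -0.0]
contact_force: [-0.3, 0.6, 0.1]
gripper_width: 85.4
grasp_force: 0.0
top 0  
((671.275146484375, 94.83964538574219), (33.871097564697266, 88.7994613647461), 6.809901237487793)
scene 145 [527.47992873  -5.51730033 149.97020139] (np.float64(-97.500755802326), np.float64(53.7774666155775))
((675.8234252929688, 66.5807876586914), (35.23872375488281, 149.99673461914062), 6.907444477081299)
```

View pics/sceneE.png

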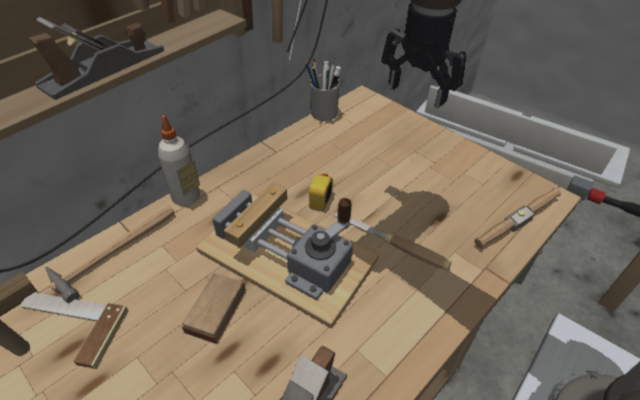

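The picture shows the handle free at (344,210), the gripper clear of everything, and the other objects where they were. The block moved about 5.7 mm from its start position in the scene cloud. That fits the expected 5.1 mm within the camera error, so I'll hand in.

```bash
python3 -c "
from bench import *
print(job_done())"
```

```text
the job is handed in; nothing more can be done
None
```

The crank was wound back to its end stop, felt at about 10.6 N, then turned three full turns clockwise and let go; the job is handed in at about 22.5 s of the 72 s, with no verdict returned.

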